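Read a specimen label through the camera's turning mirror

ROBOT

A 6-joint arm with a two-finger parallel gripper is mounted at the origin on a cart in front of the work surface, level with it; the furniture and walls round the work are solid. World frame = base frame: x ahead of the robot, y to its left, z up, the work surface at z = 0. Lengths are in mm, angles in degrees, forces in N, time in s.
With the tool pointing down it reaches from about 350 to 975 mm from the base axis. Payload 4.9 kg.
Tool frame: the origin (TCP) lies on the centre line of the jaws, within the pads' length; the fingertips stand 11 mm ahead of it and the grasp point (between the pads) lies 8 mm behind it; z points along the fingers, y is the direction in which the jaws open and shut (so a half turn about z gives the same grasp; the last joint's range is limited). The gripper opens to 85 mm and grips with 20 to 120 N. Pads are 22 mm wide; open, the fingers measure 114 mm over their backs; the gripper's body (76 mm by 85 mm) begins 54 mm behind the grasp point. The pads swing forward as they close: fully open they stand 13 mm farther back than shut.
Start: joints at [-75.573, 3.019, 92.412, -0, 84.569, -6.818], TCP at [226.469, -582.506, 242.304] pointing down, gripper open.
Joint ranges: [-172.51, 172.51], [-57.92, 126.97], [3.15, 148.05], [-58.71, 238.71], [5.1, 150.11], [-179.66, 179.66]. Speed limits (degrees/s): [147.25, 147.25, 180, 180, 180, 180].

INTERFACE

Orientations are given as a 3x3 rotation matrix whose columns are the frame's x, y, z axes.
In Python, from bench import observe, eyes, ctrl gives the robot as it stands.
- The arm moves only by the shell command python3 -m inch 'ROWS'. ROWS is JSON, a list of rows, each a list of 7 numbers: the shift along the world's x, y, z in m, then the turn, a rotation vector about the world's x, y, z in rad, then the finger opening in m, from 0 to 0.0854. In form: [[dx, dy, dz, rx, ry, rz, jaw], ...]. A call has 1 to 12 rows; each row shifts and turns the pose as measured when the row begins; what a row does not reach is not made up. A row lasts 1/10 s, in which the tool goes at most 50 mm and 8.59 degrees, less where a joint would pass 70% of its speed; a pose out of reach is approached as far as the arm can. A call is refused whole if a number of a shift passes 0.05 or a number of a turn 0.15, either way. A call with a gripper value outside its range is refused whole. The fingers move at their own pace and stop on an object; the grip force is fixed at half the most. Time passes only in rows, so rows that do not move let the fingers close. It gives the time, the measured TCP pose, the force and the opening at its end, in the units of the state.
- observe(): the state, without advancing time (a new reading comes with each control period).
- eyes.grab_frame(name): name is "scene" or "top" or "wrist"; returns (picture, depth): 480x640x3 uint8, red, green, blue; 480x640 float32, mm along the optical axis (not along the pixel's ray), 0 where there is no reading.
- eyes.calibration(name): a dict with "fx", "fy", "cx", "cy" (pixels), "dist" ([k1, k2, p1, p2, k3] as OpenCV has them; the pictures are not rectified), "xyz" and "attitude" of the camera in the world; the wrist camera has in their place "hand_eye" (4x4, takes a point from camera to tool coordinates, whose origin is the TCP and whose axes are the flange's). Camera axes: x right, y down, z forward; pixel columns grow to the right and rows downward; lengths in mm; the calibration is good to about 2 mm. A picture is of the moment at which its call begins: read the wrist's pose just before it. calibration takes no time and is no camera call.
- ctrl.close_job(): hands the job in, once; it reports no verdict.
The state is a dict: "t": time; "q": joint angles; "qvel": joint speeds; "joint_torque": joint torques, N m; "eef_pos": TCP position; "orientation": TCP orientation; "force": force on the tool from outside, world axes, zero at the start; "torque": the same for the moment, N m; "opening": opening from 0.0 (shut) to 1.0 (fully open).
Only numpy, scipy, OpenCV 4.12 (cv2) and the standard library are available. Lean on these libraries where they do the work, as an engineer would, in place of code of your own. Each camera call takes 0.05 s, during which the arm holds its last target.

TASK

Pull the top drawer of the small specimen cabinet out to its stop, then take the turning mirror on the camera rail by the wing knob on top of it and turn it until the camera sees, in the mirror, the rim label of the widest specimen in the drawer in the middle of its view. Finish while still holding the knob at that angle with the drawer fully out: a spring turns the mirror back as soon as it is let go. Do not touch the mirror's glass, keep the specimens in their pockets, and leave the marker, screwdriver and tape roll where they lie.

Things in the scene. Friction and masses are not known exactly. Their poses are not given: they have to be found in the camera images.
- cabinet: Grey specimen cabinet, fixed, 190 wide x 190 deep x 124 mm high, two shallow drawers one above the other (only the top one opens). Origin: middle of its underside on the worktop. Its x axis points from its front to its back (drawer opens along its -x), y to its left, z up. Front edge of the carcass at x = -95 mm, drawer fronts 12 mm thick in front of that.
- drawer (a joint): Top drawer, metres pulled out: 0 closed (start), stop at 0.140. Slides with about 1 N of friction and stays where it is left.
- handle (a point): Middle of the top drawer's bow handle: a white round bar 10 mm thick and about 80 mm long, parallel to the cabinet's y axis, with 35 mm of free space between it and the drawer front. It lies 29 mm below the cabinet's top; axes as the cabinet's.
- label (a point): Middle of the paper label (about 10 mm from the underside) on the rim of the widest specimen: a black round mount 40 mm across and 21 mm high in one of the three pockets on the right side of the top drawer (pockets 42 mm wide, 6 mm deep, 45 mm apart front to back, hidden in the cabinet until the drawer is out). The other mounts there are 30 mm across. The label faces to the right of the cabinet, towards the mirror; it moves with the drawer.
- rail: Camera rail, an aluminium profile 280 x 45 mm fixed to the worktop to the right of the cabinet. Origin under the mirror's turning axis, on the worktop; x axis along the rail to the camera. The camera (white box 40 x 40 x 56 mm with a black lens) looks level and straight at the pivot, its lens front 150 mm from it and 82 mm above the worktop.
- pivot (a point): Fixed point where the mirror's upright turning axis meets the camera's optical axis, 82 mm above the worktop; the mirror's reflecting face contains this axis. Its x axis points straight at the camera, y to the left of that, z up.
- mirror (a joint): Turn of the mirror about its upright axis, rad: 0 parked (start, mirror edge-on to the camera, its glass facing the pivot's +y), growing as it is turned clockwise seen from above, to 1.45. At value q the glass faces pi/2 - q from the rail's direction to the camera (counter-clockwise from above). A light spring (0.02 N m parked, 0.09 N m at full turn) turns it back to 0.
- knob (a point): Middle of the wing knob on top of the mirror, on the turning axis 138 mm above the worktop: a black upright flat bar 42 mm long (along its x axis, which lies in the plane of the glass), 14 mm thick (y axis, the way the glass faces), 28 mm high. The mirror's frame, 58 mm wide, ends 24 mm below this point (114 mm above the worktop); the frame reaches 8 mm behind and 1 mm in front of the axis.
- glass_face (a point): The mirror's glass, 48 mm wide and 52 mm high, in a black frame below the knob; not to be touched. Origin in the middle of its reflecting face, on the turning axis at 82 mm; z points out of the reflecting face.
- sight_line (a point): Not a visible thing: the camera's line of sight after the mirror. Origin at the pivot, x axis pointing where the camera's view goes when folded by the mirror (it turns twice as far as the mirror), z up. The label is in the middle of the view when it lies on this x axis.
- wide_mount: The widest specimen, loose, 40 mm across, 21 mm high. Origin: middle of its underside, z up; the label is on its -x side.
- small_mount_a: Loose specimen 30 mm across, 16 mm high, in the drawer. Origin: middle of its underside.
- small_mount_b: Loose specimen 30 mm across, 20 mm high, in the drawer. Origin: middle of its underside.
- marker: Black-capped marker pen, loose, 135 mm long, 14 mm thick, lying on the worktop; bystander. Origin: its middle, underside.
- screwdriver: Red-handled screwdriver, loose, 180 mm long, 24 mm high, lying on the worktop; bystander. Origin: its middle, underside.
- tape_roll: Small roll of dark tape, loose, lying flat, 53 mm across, 19 mm high; bystander. Origin: middle of its underside.

How it is judged (in metres and radians):
On the way, in this order (a step that is already met when the one before it is completed fails the run):
1. the top drawer is pulled out to its stop (value of joint drawer above 0.136 m), for 0.2 s.
2. the mirror, held by its knob, shows the camera the label (y of label in the frame of sight_line between -0.01 and 0.01 m and x of label in the frame of sight_line above 0.04 m and contact force between the fingers and mirror above 1 N), for 0.3 s.
At the end, for the whole second after the job is handed in: Top drawer within 6 mm of its stop; label within 10 mm sideways of the camera's folded line of sight, in front of the mirror; fingers hold the knob (over 1 N), mirror still; the specimens rest in their pockets (all of step 2 and value of joint drawer above 0.134 m and velocity of joint mirror between -0.05 and 0.05 rad/s and z of each of wide_mount, small_mount_a, small_mount_b in the frame of cabinet below 0.074 m); the arm keeps its last pose, push and grip.
It fails at once if the mirror's glass is touched (contact force between any of the fingers, the arm and glass above 0.3 N).
It fails at once if a specimen is tipped or lifted out of its pocket (angle between any of wide_mount, small_mount_a, small_mount_b's own z axis and vertical above 0.25 rad or z of any of wide_mount, small_mount_a, small_mount_b in the frame of cabinet above 0.08 m).
It fails at once if the marker, screwdriver or tape roll is moved by more than 20 mm (distance of any of marker, screwdriver, tape_roll from where it was at the start of the episode above 0.02 m).
It also fails if it takes over 51 s, if anything falls off the work surface, if the arm or the gripper's body presses on something with over 40 N, if the wrist force passes 120 N, or if a joint passes its speed limit or range.

## Working session

There is one attempt and no reset: what is moved stays moved. The work goes in short steps, Python scripts to look and compute and a shell command to move; the robot and the scene stay as the last step left them, time stands still between calls to the robot, and variables do not carry over. Pictures are saved under pics/ and viewed, and the job is handed in when it is done.

```bash
ls; mkdir -p pics
python3 - <<'E'
from bench import observe, eyes, ctrl
import cv2
print(observe())
for n in("scene","top","wrist"):
    p,d=eyes.grab_frame(n); cv2.imwrite(f"pics/{n}0.png",p[:,:,::-1]); 
    import numpy as np; np.save(f"pics/{n}0d.npy",d); print(n,eyes.calibration(n),(d>0).mean())
E
```

```text
pics
{'t': 0.0, 'q': array([-7.55738678e+01,  3.05883412e+00,  9.24939399e+01,  2.34088227e-03,
        8.45692231e+01, -6.81571452e+00]), 'qvel': array([ 0.00329593,  0.02083956, -0.03362477,  0.03533438,  0.01922953,
        0.01345948]), 'joint_torque': array([ 1.22543795e-03, -3.93689311e+01, -3.70169914e+01, -1.00029918e-04,
        7.14125839e-03, -1.47912264e-06]), 'eef_pos': array([ 226.32252818, -581.92361419,  241.02669537]), 'orientation': array([[ 9.32060924e-01,  3.62301246e-01, -4.91073288e-04],
       [ 3.62301460e-01, -9.32058666e-01,  2.07224707e-03],
       [ 2.93068580e-04, -2.10937709e-03, -9.99997732e-01]]), 'force': array([ 0.49181288, -0.81353476,  0.19753754]), 'torque': array([-0.03948704,  0.00197014,  0.05781866]), 'opening': 0.9955783500952855}
scene {'fx': 507.3560959873082, 'fy': 507.3560959873082, 'cx': 314.06209257823684, 'cy': 234.31713542722773, 'dist': array([-0.11538359,  0.        ,  0.        ,  0.        ,  0.        ]), 'xyz': array([ 258.56096365, -458.14633819,  656.02232073]), 'attitude': array([[ 0.87760357, -0.30845767,  0.36696845],
     
[... 388 characters left out ...]
27, -0.9853785 ,  0.16823416],
       [-0.99925199, -0.03122722, -0.02281062],
       [ 0.02773058, -0.1674935 , -0.9854831 ]])} 0.9959700520833333
wrist {'fx': 420.3578522205614, 'fy': 420.3578522205614, 'cx': 318.370708635631, 'cy': 231.7894323418697, 'dist': array([-0.08147241,  0.        ,  0.        ,  0.        ,  0.        ]), 'hand_eye': array([[-4.78592663e-04, -9.57912787e-01, -2.87058989e-01,
         7.33711909e+01],
       [ 9.99998107e-01, -9.99876825e-04,  1.66935389e-03,
        -2.15765969e-01],
       [-1.88611907e-03, -2.87057647e-01,  9.57911452e-01,
        -1.31619154e+02],
       [ 0.00000000e+00,  0.00000000e+00,  0.00000000e+00,
         1.00000000e+00]])} 0.99609375
```

View pics/scene0.png

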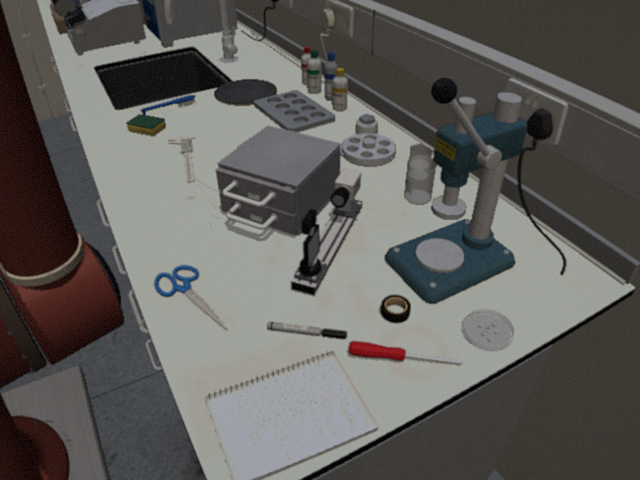

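View pics/top0.png

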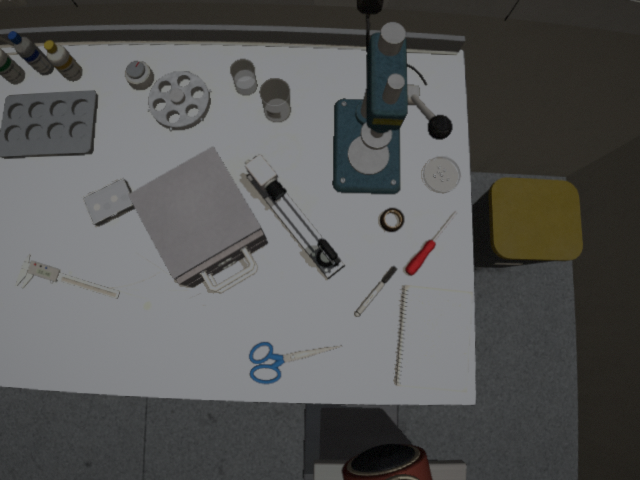

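View pics/wrist0.png

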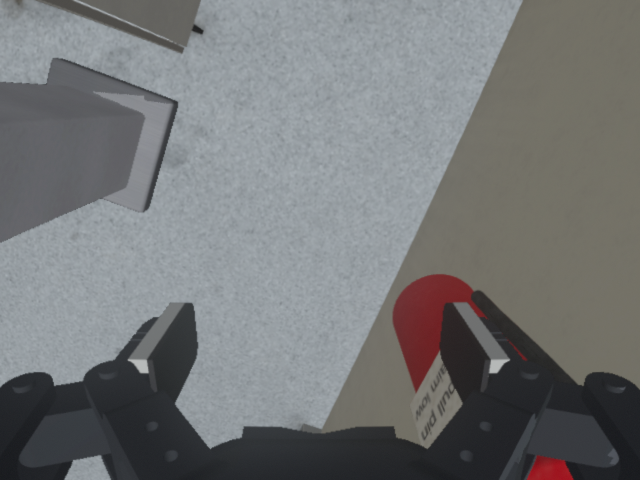

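The scene view shows the cabinet at (280,180) and the rail with the mirror at (310,250). The top view shows the handle at (230,270) and the knob at (322,252). Next I measure them.

```bash
cat > h.py <<'E'
import numpy as np, cv2
from bench import observe, eyes
def cam(n,obs=None):
    c=eyes.calibration(n); K=np.array([[c['fx'],0,c['cx']],[0,c['fy'],c['cy']],[0,0,1]])
    if n!='wrist': return K,c['dist'],np.array(c['attitude']),np.array(c['xyz'])
    H=c['hand_eye']; R=obs['orientation']; return K,c['dist'],R@H[:3,:3],R@H[:3,3]+obs['eef_pos']
def rays(C,uv):
    K,D,R,t=C
    u=cv2.undistortPoints(np.array(uv,float).reshape(-1,1,2),K,D).reshape(-1,2)
    return np.c_[u,np.ones(len(u))]@R.T   # z-normalised
def plane(C,uv,z):
    r=rays(C,uv); return C[3]+r*((z-C[3][2])/r[:,2])[:,None]
def cloud(C,d):
    v,u=np.indices(d.shape); r=rays(C,np.c_[u.ravel(),v.ravel()])
    return (C[3]+r*d.reshape(-1,1)).reshape(d.shape+(3,))
def px(C,P):
    K,D,R,t=C; q=(np.atleast_2d(P)-t)@R
    return cv2.projectPoints(q,np.zeros(3),np.zeros(3),K,D)[0].reshape(-1,2)
E
python3 - <<'E'
from h import *
for n,box in(("top",(130,140,360,300)),("scene",(200,120,370,300))):
    im=cv2.imread(f"pics/{n}0.png"); x0,y0,x1,y1=box
    cv2.imwrite(f"pics/{n}0c.png",cv2.resize(im[y0:y1,x0:x1],None,fx=3.4,fy=3.4,interpolation=cv2.INTER_CUBIC)[:600,:800])
    d=np.load(f"pics/{n}0d.npy"); P=cloud(cam(n),d); np.save(f"pics/{n}0P.npy",P)
    z=P[y0:y1,x0:x1,2]; print(n,np.histogram(z,bins=np.arange(-10,180,5)))
P=np.load("pics/top0P.npy"); m=(abs(P[...,2]-124)<6); m[:140]=0;m[300:]=0;m[:,:125]=0;m[:,280:]=0
c,_=cv2.findContours(m.astype(np.uint8),0,2); c=max(c,key=cv2.contourArea)
r=cv2.minAreaRect(c); print(r); b=cv2.boxPoints(r); print(b, plane(cam("top"),b,124))
print(np.median(P[m][:,2]))
E
```

```text
top (array([   21,  9690, 10450,   103,   146,   370,  1641,   823,   302,
         131,   281,   140,    99,    94,    25,    49,    83,    98,
          87,   112,   152,   608,   625,    66,   525,   222,  7644,
        1875,    10,     8,     9,    81,    88,     1,     0,     0,
           0]), array([-10,  -5,   0,   5,  10,  15,  20,  25,  30,  35,  40,  45,  50,
        55,  60,  65,  70,  75,  80,  85,  90,  95, 100, 105, 110, 115,
       120, 125, 130, 135, 140, 145, 150, 155, 160, 165, 170, 175]))
scene (array([    0,  2795, 12408,   365,   437,   632,  1765,   646,   387,
         350,   569,   409,   259,   251,   170,   231,   302,   366,
         326,   328,   425,   614,   705,   305,   451,   376,  1650,
        2668,    40,    31,    38,    54,    99,     0,     0,     0,
           0]), array([-10,  -5,   0,   5,  10,  15,  20,  25,  30,  35,  40,  45,  50,
        55,  60,  65,  70,  75,  80,  85,  90,  95, 100, 105, 110, 115,
       120, 125, 130, 135, 140, 145, 150, 155, 160, 165, 170, 175]))
((192.75457763671875, 211.49734497070312), (97.01544952392578, 102.00409698486328), 59.6567497253418)
[[124.23398 195.39964]
 [212.26498 143.86931]
 [261.27518 227.59505]
 [173.24417 279.12537]] [[666.1857897  541.84779033 124.        ]
 [775.10995012 377.99955126 124.        ]
 [611.01962399 273.23782584 124.        ]
 [508.61897693 432.23183783 124.        ]]
123.74863956518061
```

View pics/top0c.png

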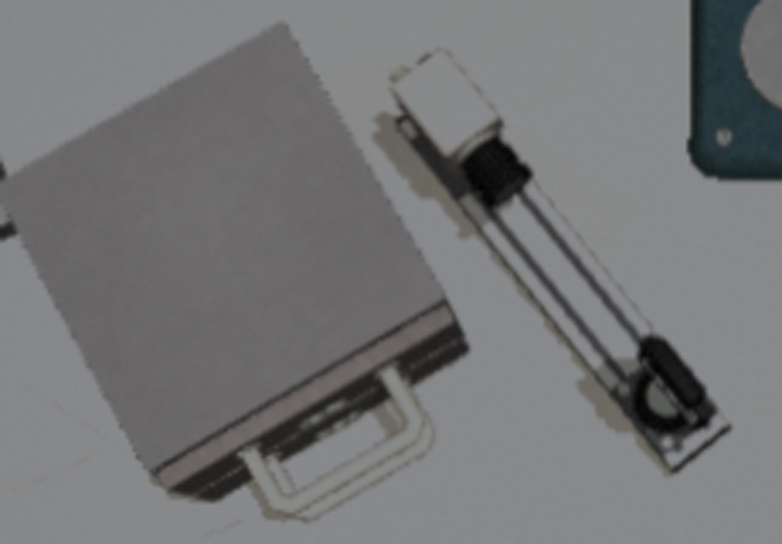

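View pics/scene0c.png

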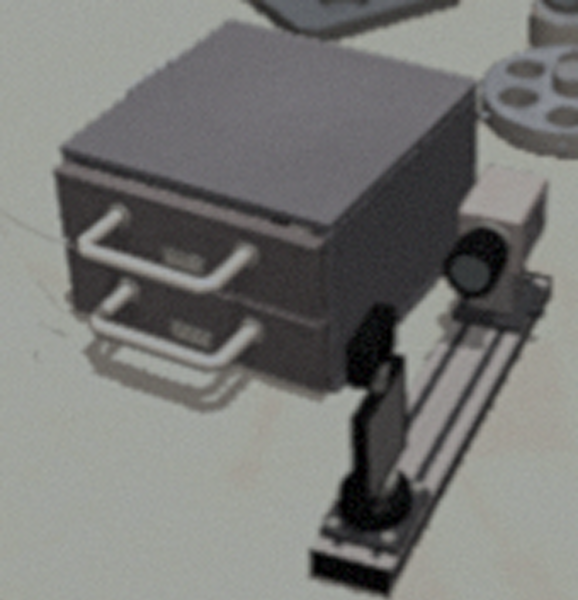

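Run:
```python
from h import *
C=cam("top"); o=np.array([130,140])
def T(pts,z): return plane(C,np.array(pts)/3.4+o,z)
cc=T([(285,22),(5,180),(150,472),(445,300)],124); print("cab corners",cc.round(1))
print([np.linalg.norm(cc[i]-cc[i-3]).round(1) for i in range(4)])
P=np.load("pics/top0P.npy"); S=np.load("pics/scene0P.npy")
def rect(Q): 
    r=cv2.minAreaRect(Q[:,:2].astype(np.float32)); return r, cv2.boxPoints(r).round(1).tolist()
reg=lambda Q,z0,z1,x,y:Q[(Q[...,2]>z0)&(Q[...,2]<z1)&(abs(Q[...,0]-x)<170)&(abs(Q[...,1]-y)<170)&(Q[...,0]>0)]
for n,Q in(("top",P),("scene",S)):
    A=reg(Q,119,129,640,405); A=A[A[:,1]>240]; print(n,"cabtop",rect(A),A[:,2].mean())
    k=T([(671,370)],150)[0]; kk=Q[(Q[...,2]>128)&(Q[...,2]<170)&(np.hypot(Q[...,0]-k[0],Q[...,1]-k[1])<45)]
    print(n,"knob",k,len(kk),rect(kk),kk[:,2].max(), kk.mean(0))
    H=Q[(Q[...,2]>88)&(Q[...,2]<106)&(abs(Q[...,0]-500)<60)&(abs(Q[...,1]-340)<90)]; 
    print(n,"handle",len(H),rect(H) if len(H) else 0)
r=T([(441,45),(388,78),(670,475),(733,428)],28); print("rail?",r.round(1))
rz=P[195:270,270:345];
```

```text
cab corners [[769.8 374.5 124. ]
 [671.4 528.  124. ]
 [509.2 430.6 124. ]
 [609.8 273.9 124. ]]
[np.float64(182.3), np.float64(189.2), np.float64(186.2), np.float64(189.0)]
top cabtop (((641.26171875, 405.7555847167969), (191.8310546875, 191.25299072265625), 33.08908462524414), [[508.70001220703125, 433.5], [613.0999755859375, 273.29998779296875], [773.7999877929688, 378.0], [669.4000244140625, 538.2000122070312]]) 123.76581827675669
top knob [570.48903337 149.04646041 150.        ] 199 (((571.97021484375, 147.69346618652344), (42.106788635253906, 14.567753791809082), 40.6317138671875), [[551.2000122070312, 139.5], [560.7000122070312, 128.5], [592.7000122070312, 155.89999389648438], [583.2000122070312, 166.89999389648438]]) 155.47220221903945 [570.47489672 148.03936994 148.05873573]
top handle 499 (((522.1757202148438, 354.2574768066406), (52.798091888427734, 144.65869140625), 24.6951961517334), [[468.0, 408.8999938964844], [528.4000244140625, 277.5], [576.4000244140625, 299.6000061035156], [515.9000244140625, 431.0]])
scene cabtop (((640.9691162109375, 404.39813232421875), (193.945
[... 228 characters left out ...]
646041 150.        ] 272 (((571.1785888671875, 145.03379821777344), (43.47703170776367, 14.083504676818848), 40.48462677001953), [[550.0999755859375, 136.3000030517578], [559.2000122070312, 125.5999984741211], [592.2999877929688, 153.8000030517578], [583.0999755859375, 164.5]]) 153.75682875085204 [568.70393689 140.628513   144.25440413]
scene handle 611 (((521.0780639648438, 353.1322326660156), (50.2015495300293, 146.21139526367188), 31.27048110961914), [[461.70001220703125, 402.6000061035156], [537.5999755859375, 277.6000061035156], [580.5, 303.70001220703125], [504.6000061035156, 428.6000061035156]])
rail? [[794.8 295.6  28. ]
 [771.6 328.2  28. ]
 [524.8 142.8  28. ]
 [554.7 104.9  28. ]]
```

```bash
python3 -m inch '[[0.015,0.046,0.004,0,0,0.148,0.085],[0.015,0.046,0.004,0,0,0.148,0.085],[0.015,0.046,0.004,0,0,0.148,0.085],[0.015,0.046,0.004,0,0,0.148,0.085],[0.015,0.046,0.004,0,0,0.148,0.085],[0.015,0.046,0.004,0,0,0.148,0.085],[0.015,0.046,0.004,0,0,0.148,0.085],[0.015,0.046,0,0,0,0.148,0.085],[0.015,0.046,0,0,0,0.148,0.085],[0.015,0.046,0,0,0,0.148,0.085],[0.015,0.046,0,0,0,0.148,0.085],[0.015,0.046,0,0,0,0.148,0.085]]'
python3 - <<'E'
from h import *
C=cam("top"); o=np.array([130,140])
def T(pts,z): return plane(C,np.array(pts)/3.4+o,z).round(1)
print("handle ends", T([(290,512),(428,442)],97))
# camera box / lens cloud
P=np.load("pics/top0P.npy");S=np.load("pics/scene0P.npy")
u=np.array([np.cos(np.radians(40.6)),np.sin(np.radians(40.6))]);w=np.array([-u[1],u[0]])
pv=np.array([571.5,146.5])
for Q in(P,S):
    d=Q[...,:2]-pv; a=d@u; b=d@w; m=(a>130)&(a<230)&(abs(b)<40)&(Q[...,2]>94)
    q=Q[m]; print(len(q),q[:,2].max(),cv2.minAreaRect(q[:,:2].astype(np.float32)), np.median(b[m]),b[m].min(),b[m].max(),a[m].min(),a[m].max())
    m=(a>-60)&(a<100)&(abs(b)<40)&(Q[...,2]>20)&(Q[...,2]<32)
    q=Q[m]; r=cv2.minAreaRect(q[:,:2].astype(np.float32)); print("rail",len(q),r)
    print(np.polyfit(a[m],b[m],1))
E
```

```text
t: 1.35
eef_pos: [404.3, -14.1, 263.8]
orientation: [[-0.566, 0.824, -0.004], [0.824, 0.566, -0.002], [0.0, -0.005, -1.0]]
force: [1.2, -0.4, 0.4]
opening: 0.993
handle ends [[491.6 357.9  97. ]
 [533.4 282.5  97. ]]
615 106.71836874884855 ((716.226318359375, 270.53759765625), (78.751220703125, 41.05137634277344), 40.49311828613281) 0.16345332188369363 -20.597464502414198 20.461669218161123 151.23054726391155 229.98898780118793
rail 834 ((595.1113891601562, 167.64642333984375), (136.5105743408203, 45.593055725097656), 40.138587951660156)
[-0.06609432  5.88555913]
418 105.86187532923589 ((716.8287353515625, 267.25830078125), (81.29559326171875, 39.43558120727539), 40.43352508544922) -4.043542742742742 -22.681432943973764 16.748044271255875 148.26047426189174 229.6157834688704
rail 773 ((595.9337158203125, 163.97219848632812), (139.287353515625, 45.880165100097656), 37.70476150512695)
[-0.04607218 -5.02771597]
```

```bash
python3 -m inch '[[0.016,0.046,0,0,0,0,0.085],[0.016,0.046,0,0,0,0,0.085],[0.016,0.046,0,0,0,0,0.085],[0.016,0.046,0,0,0,0,0.085],[0.016,0.046,0,0,0,0,0.085],[0.016,0.046,0,0,0,-0.026,0.085],[0.012,0.03,0,0,0,0,0.085],[0,0,0,0,0,0,0.06],[0,0,0,0,0,0,0.046],[0,0,0,0,0,0,0.046]]'
python3 - <<'E'
from h import *
s=observe(); p,d=eyes.grab_frame("wrist"); cv2.imwrite("pics/w1.png",p[:,:,::-1]); C=cam("wrist",s)
P=cloud(C,d); np.save("pics/w1P.npy",P); print(s['eef_pos'],s['orientation'][:2,1])
A=P[(abs(P[...,2]-124)<5)]; print("cabtop",len(A),A.min(0),A.max(0))
H=P[(P[...,2]>88)&(P[...,2]<106)&(abs(P[...,0]-510)<80)&(abs(P[...,1]-320)<80)]; 
u=np.array([.8387,.5446]);w=np.array([-u[1],u[0]]); b=(H[:,:2]-[641,405]); a=b@u;b=b@w
m=(a<-138)&(abs(b)<35); print(len(H),m.sum(),np.percentile(a[m],[0,5,50,95]),b[a<-138].min(),b[a<-138].max(),H[m][:,2].max(),np.polyfit(b[m],a[m],1))
E
```

```text
t: 2.35
eef_pos: [510.3, 306.9, 260.0]
orientation: [[-0.555, 0.832, -0.005], [0.832, 0.555, -0.005], [-0.001, -0.007, -1.0]]
force: [0.1, 0.8, -0.1]
opening: 0.542
[510.34656758 306.93518229 260.03964267] [0.83179955 0.55502693]
cabtop 59462 [509.7750229  139.16938797 119.00006515] [759.89756371 504.18887852 128.99409012]
3965 1340 [-152.24290347 -151.62633709 -147.35290577 -142.76401835] -48.606244846845584 50.334637974092075 101.8315756886364 [ 5.28062493e-03 -1.47285661e+02]
```

View pics/w1.png

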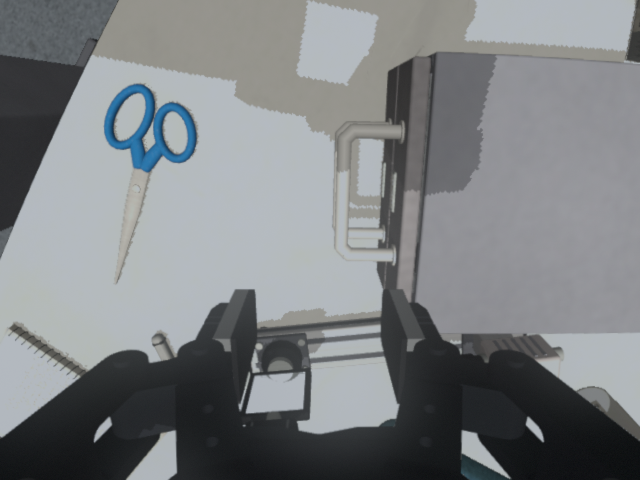

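```bash
python3 -m inch '[[0.0072,0.0179,0,0,0,-0.012,0.04],[0,0,-0.04,0,0,0,0.04],[0,0,0,0,0,0,0.04]]'; python3 -c "
from h import *
print(observe()['eef_pos'])"
```

```text
t: 2.7
eef_pos: [517.8, 321.5, 220.7]
orientation: [[-0.54, 0.842, -0.003], [0.842, 0.54, -0.005], [-0.002, -0.005, -1.0]]
force: [-0.8, -0.7, -1.9]
opening: 0.47
[517.80773753 321.4506183  220.73538035]
```

```bash
python3 -m inch '[[0,0.0035,-0.03,0,0,0,0.04],[0,0,-0.03,0,0,0,0.04],[0,0,-0.03,0,0,0,0.04],[0,0,-0.03,0,0,0,0.04],[0,0,-0.012,0,0,0,0.04]]'
```

```text
t: 3.2
eef_pos: [522.9, 322.3, 98.1]
orientation: [[-0.535, 0.845, 0.012], [0.845, 0.535, 0.002], [-0.005, 0.011, -1.0]]
force: [0.1, 0.1, 0.1]
opening: 0.471
```

```bash
python3 -m inch '[[-0.005,0.0025,-0.011,0,0,0,0.04],[0,0,0,0,0,0,0.04],[0,0,0,0,0,0,0]]'
python3 - <<'E'
from h import *
s=observe(); p,d=eyes.grab_frame("wrist"); cv2.imwrite("pics/w2.png",p[:,:,::-1]);print(s['eef_pos'],s['opening'])
E
```

```text
t: 3.5
eef_pos: [518.9, 324.3, 89.4]
orientation: [[-0.533, 0.846, 0.015], [0.846, 0.533, 0.003], [-0.005, 0.014, -1.0]]
force: [0.6, 0.6, -0.3]
opening: 0.311
[518.92274097 324.32420677  89.43341688] 0.31070874254146363
```

View pics/w2.png

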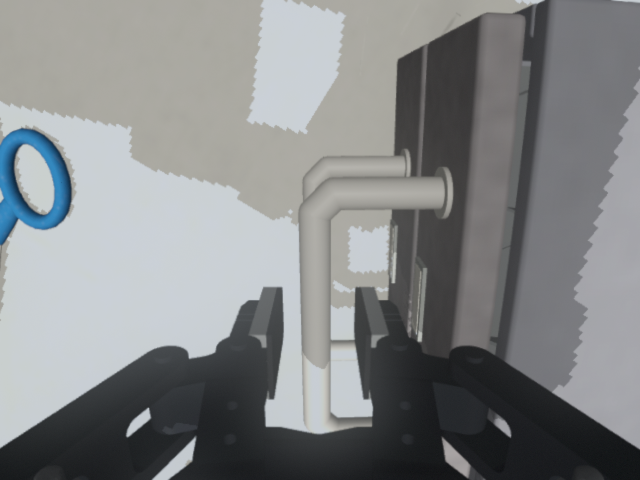

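The pads straddle the bar (at about (317,330)) and are still closing. I'll finish closing.

```bash
python3 -m inch '[[0,0,0,0,0,0,0],[0,0,0,0,0,0,0],[0,0,0,0,0,0,0],[0,0,0,0,0,0,0]]'
```

```text
t: 3.95
eef_pos: [518.0, 323.8, 90.1]
orientation: [[-0.534, 0.846, 0.013], [0.846, 0.534, 0.001], [-0.006, 0.011, -1.0]]
force: [-1.0, 0.0, -3.6]
opening: 0.093
```

```bash
python3 -m inch '[[-0.0084,-0.0054,0,0,0,0,0],[-0.0126,-0.0082,0,0,0,0,0],[-0.0168,-0.0109,0,0,0,0,0],[-0.0168,-0.0109,0,0,0,0,0],[-0.0168,-0.0109,0,0,0,0,0],[-0.0168,-0.0109,0,0,0,0,0]]'
```

```text
t: 4.55
eef_pos: [427.9, 265.9, 90.1]
orientation: [[-0.534, 0.845, 0.019], [0.845, 0.534, 0.006], [-0.005, 0.019, -1.0]]
force: [1.5, 0.3, -2.3]
opening: 0.089
```

```bash
python3 -m inch '[[-0.0126,-0.0081,0,0,0,0,0],[-0.0084,-0.0054,0,0,0,0,0],[-0.0067,-0.0043,0,0,0,0,0],[-0.005,-0.0032,0,0,0,0,0],[-0.004,-0.0027,0,0,0,0,0],[-0.004,-0.0027,0,0,0,0,0]]'
```

```text
t: 5.15
eef_pos: [400.4, 248.2, 90.3]
orientation: [[-0.531, 0.844, 0.08], [0.848, 0.529, 0.045], [-0.005, 0.092, -0.996]]
force: [24.5, 17.0, -28.5]
opening: 0.09
```

```bash
python3 -m inch '[[0,0,0,0,0,0,0],[0,0,0,0,0,0,0],[0,0,0,0,0,0,0]]'; python3 -m inch '[[0,0,0,0,0,0,0.03],[0,0,0,0,0,0,0.04],[0,0,0,0,0,0,0.04],[0,0,0,0,0,0,0.04]]'
```

```text
t: 5.45
eef_pos: [400.6, 248.3, 90.2]
orientation: [[-0.531, 0.843, 0.084], [0.847, 0.529, 0.047], [-0.005, 0.096, -0.995]]
force: [3.6, 2.8, -6.4]
opening: 0.088
t: 5.85
eef_pos: [401.6, 248.7, 93.0]
orientation: [[-0.531, 0.843, 0.086], [0.848, 0.528, 0.048], [-0.005, 0.098, -0.995]]
force: [0.3, 0.4, 0.2]
opening: 0.469
```

```bash
python3 -m inch '[[0,0,0.002,-0.048,0.086,0,0.04],[0,0,0.03,0,0,0,0.04],[0,0,0.04,0,0,0,0.04],[0,0,0.05,0,0,0,0.085],[0,0,0.05,0,0,0,0.085],[0,0,0.03,0,0,0,0.085]]'
python3 - <<'E'
from h import *
s=observe()
for n in("wrist","top","scene"):
    s=observe();p,d=eyes.grab_frame(n); cv2.imwrite(f"pics/{n}3.png",p[:,:,::-1]); np.save(f"pics/{n}3P.npy",cloud(cam(n,s),d))
    np.save(f"pics/{n}3s.npy",dict(eef_pos=s['eef_pos'],orientation=s['orientation']),allow_pickle=True)
print(s['t'],s['eef_pos'])
E
```

```text
t: 6.45
eef_pos: [395.1, 245.9, 293.4]
orientation: [[-0.53, 0.848, -0.022], [0.848, 0.53, -0.01], [0.003, -0.024, -1.0]]
force: [0.7, 0.7, 0.2]
opening: 0.955
6.55 [396.54301538 246.56888343 295.69806227]
```

View pics/wrist3.png

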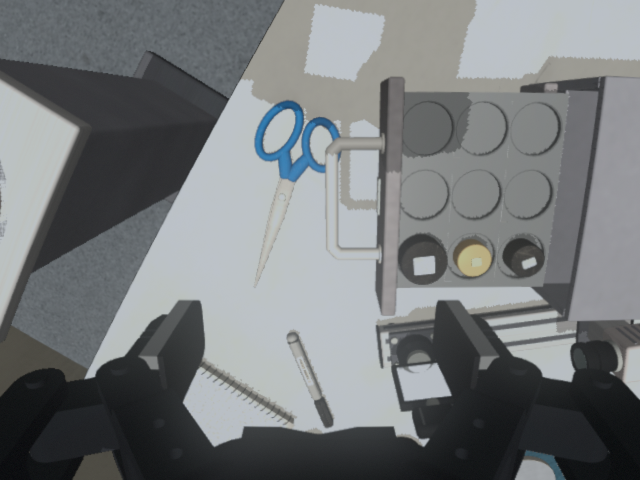

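View pics/top3.png

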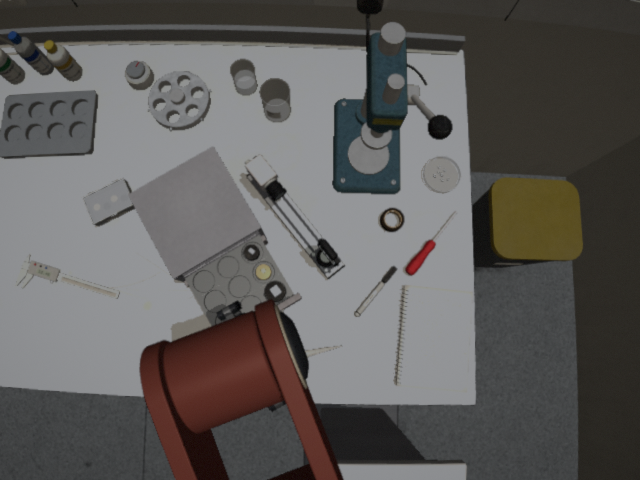

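View pics/scene3.png

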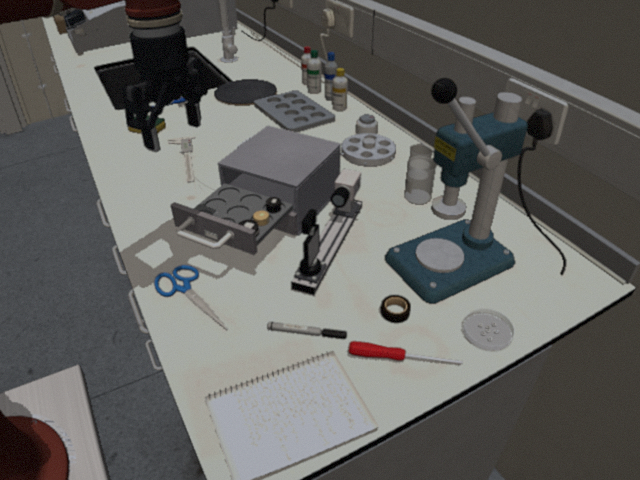

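Run:
```python
from h import *
u=np.array([np.cos(np.radians(32.9)),np.sin(np.radians(32.9))]);w=np.array([-u[1],u[0]]);c0=np.array([641,405])
for n in("wrist","top"):
    im=cv2.imread(f"pics/{n}3.png"); P=np.load(f"pics/{n}3P.npy"); d=P[...,:2]-c0; a=d@u;b=d@w;z=P[...,2]
    m=(a>-240)&(a<-95)&(b<-30)&(b>-95)&(z>60)&(z<110)
    print(n,np.histogram(z[m],bins=np.arange(60,112,3)))
    x=(im.max(2)<75)&m&(a<-180)
    if n=="wrist": x=m&(z>80)&(a<-175)&(b<-40)&(b>-83)&(a>-232)
    Q=np.c_[a[x],b[x],z[x]]; print(len(Q),Q.min(0),Q.max(0),np.median(Q,0))
    print(cv2.minEnclosingCircle(Q[:,:2].astype(np.float32)))
# zooms
im=cv2.imread("pics/wrist3.png"); cv2.imwrite("pics/wz.png",cv2.resize(im[220:430,370:640],None,fx=2.8,fy=2.8,interpolation=2))
im=cv2.imread("pics/top3.png"); cv2.imwrite("pics/tz.png",cv2.resize(im[220:320,200:350],None,fx=5,fy=5,interpolation=2))
```

```text
wrist (array([   4,    5,   13,  873,  332, 3143,  379,  166,  642,  664, 2255,
        152,   11,   11,   16,   18,   11]), array([ 60,  63,  66,  69,  72,  75,  78,  81,  84,  87,  90,  93,  96,
        99, 102, 105, 108, 111]))
1706 [-229.10392171  -74.47846172   80.01439764] [-175.00076329  -40.03276473   94.49153518] [-208.67409216  -54.38715856   91.81485825]
((-201.0680389404297, -53.540687561035156), 28.117626190185547)
top (array([  7,   0,  42, 210, 160, 536, 165,  22, 107, 187, 334,  82,   1,
         0,   1,   0,   2]), array([ 60,  63,  66,  69,  72,  75,  78,  81,  84,  87,  90,  93,  96,
        99, 102, 105, 108, 111]))
290 [-232.64360383  -74.69482576   68.1115632 ] [-189.11744882  -32.20663815   96.46904234] [-210.90117026  -53.15899217   91.29820497]
((-212.7868194580078, -54.45620346069336), 23.671518325805664)
```

View pics/wz.png

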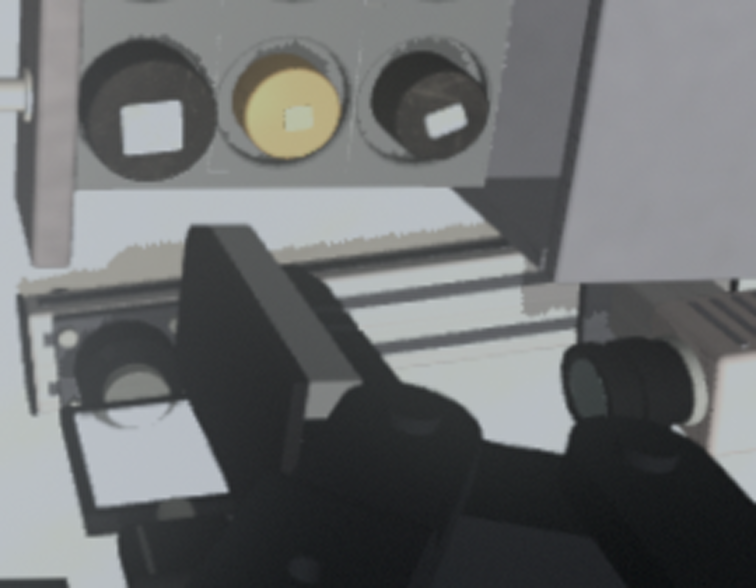

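View pics/tz.png

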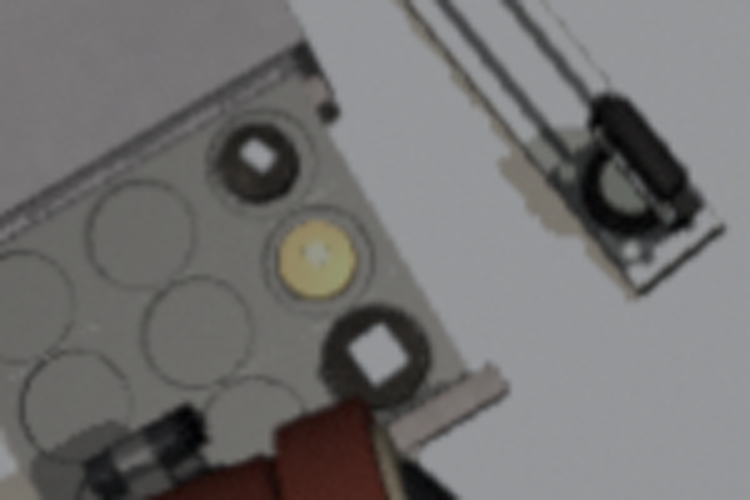

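Run:
```python
from h import *
u=np.array([np.cos(np.radians(32.9)),np.sin(np.radians(32.9))]);w=np.array([-u[1],u[0]]);c0=np.array([641,405])
for n in("wrist","top","scene"):
    P=np.load(f"pics/{n}3P.npy"); d=P[...,:2]-c0; a=d@u;b=d@w;z=P[...,2]
    x=(z>88)&(z<96)&(a>-232)&(a<-185)&(b<-33)&(b>-80)
    l,st=cv2.connectedComponentsWithStats(x.astype(np.uint8))[1:3]
    k=1+np.argmax(st[1:,4]); x=l==k
    Q=np.c_[a[x],b[x],z[x]]; cc,r=cv2.minEnclosingCircle(Q[:,:2].astype(np.float32))
    W=c0+cc[0]*u+cc[1]*w
    print(n,len(Q),"ab",cc,r,"mid",(Q.min(0)+Q.max(0))/2,"mean",Q.mean(0),"world",W, "lab", W-20*w)
    # drawer front panel
    x=(z>80)&(z<118)&(a<-225)&(a>-262)&(abs(b)<95); print(" front a",np.percentile(a[x],[2,50,98]) if x.any() else 0, z[x].max() if x.any() else 0)
    x=(abs(z-124)<4)&(a>-120)&(a<120)&(abs(b)<110); print(" cab a",np.percentile(a[x],[0.5,99.5]),np.percentile(b[x],[.5,99.5]))
    kx=(z>128)&(z<160)&(np.hypot(P[...,0]-571.5,P[...,1]-147)<40); Q=P[kx]
    if len(Q): print(" knob",cv2.minAreaRect(Q[:,:2].astype(np.float32)))
```

```text
wrist 1685 ab (-209.54486083984375, -54.30387878417969) 20.66077423095703 mid [-209.26366581  -54.29099201   91.28563925] mean [-209.75539636  -53.41050823   91.86164739] world [494.55845182 245.58597012] lab [505.42194082 228.79357283]
 front a [-258.8036095  -243.80586555 -228.085483  ] 116.78874529028951
 cab a [-96.02590395 -37.22352828] [-93.01982995  94.0579856 ]
 knob ((567.7240600585938, 146.7127685546875), (36.35682678222656, 14.918194770812988), 44.6933479309082)
top 333 ab (-208.6204833984375, -54.242366790771484) 19.938215255737305 mid [-208.82004917  -54.44845373   92.22132537] mean [-208.40676055  -54.54667868   91.75361599] world [495.30116574 246.13971502] lab [506.16465473 229.34731773]
 front a [-247.08870303 -240.90885181 -225.76969192] 117.18324978623934
 cab a [-94.33386497  94.08044623] [-93.60279996  94.08759175]
 knob ((571.978515625, 147.89828491210938), (42.14693069458008, 14.23649787902832), 41.0733642578125)
scene 141 ab (-207.79080200195312, -56.06175231933594) 20.058597564697266 mid [-202.70037611  -55.9640001    91.77144677] mean [-203.2885112   -56.84652375   92.6464619 ] world [496.98602645 245.06278453] lab [507.84951545 228.27038724]
 front a [-255.48664152 -246.40988911 -236.0405498 ] 117.80710268518908
 cab a [-96.08056723  93.85113314] [-95.81736855  93.72678286]
 knob ((571.3489990234375, 145.2213134765625), (42.968727111816406, 14.129687309265137), 41.48952102661133)
```

```bash
python3 -m inch '[[0.0175,-0.01,-0.003,0,0,-0.142,0.085],[0.0175,-0.01,-0.003,0,0,-0.142,0.085],[0.0175,-0.01,-0.003,0,0,-0.142,0.085],[0.0175,-0.01,-0.003,0,0,-0.142,0.07],[0.0175,-0.01,-0.003,0,0,-0.142,0.05],[0.0175,-0.01,-0.003,0,0,-0.142,0.05],[0.0175,-0.01,-0.003,0,0,-0.142,0.05],[0.0175,-0.01,-0.003,0,0,-0.142,0.05],[0.0175,-0.01,-0.003,0,0,-0.142,0.05],[0.0175,-0.01,-0.003,0,0,-0.142,0.05],[0,0,0,0,0,0,0.05]]'
python3 - <<'E'
from h import *
s=observe(); R=s['orientation']; print(s['eef_pos'],np.degrees(np.arctan2(R[1,1],R[0,1])),R[:,2],s['q'])
p,d=eyes.grab_frame("wrist"); cv2.imwrite("pics/w4.png",p[:,:,::-1]); P=cloud(cam("wrist",s),d)
k=(P[...,2]>135)&(P[...,2]<160)&(np.hypot(P[...,0]-571.5,P[...,1]-147)<40); Q=P[k]
print(len(Q),cv2.minAreaRect(Q[:,:2].astype(np.float32)) if len(Q) else 0)
E
```

```text
t: 7.7
eef_pos: [566.6, 140.1, 236.5]
orientation: [[0.795, 0.605, -0.045], [0.607, -0.794, 0.03], [-0.017, -0.051, -0.999]]
force: [0.2, -0.3, -0.1]
opening: 0.588
[566.62512259 140.0506613  236.54316962] -52.68242437503958 [-0.04475491  0.03009843 -0.99854448] [ 5.66557183 -1.00928021 97.08169334  1.97371194 86.31335873 58.15465732]
1963 ((572.01025390625, 147.85372924804688), (41.56402587890625, 14.380166053771973), 39.85411834716797)
```

View pics/w4.png

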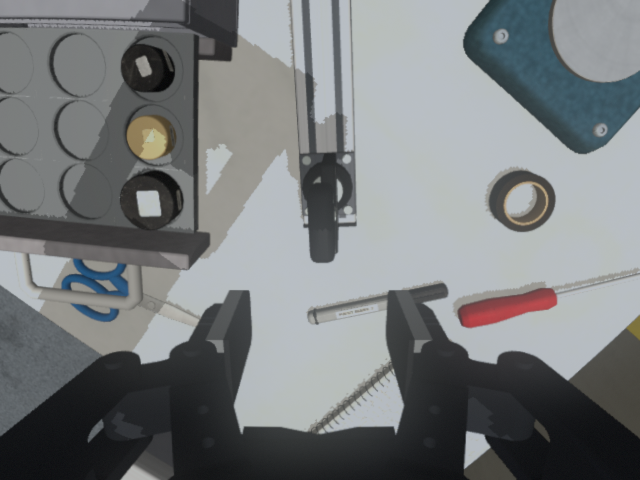

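```bash
python3 -m inch '[[0.005,0.0075,0,-0.03,-0.045,0.053,0.05],[0,0,0,0,0,0,0.05],[0,0,0,0,0,0,0.05]]'
python3 - <<'E'
from h import *
s=observe(); R=s['orientation']; print(s['eef_pos'],np.degrees(np.arctan2(R[1,1],R[0,1])),R[:,2])
E
```

```text
t: 8.05
eef_pos: [567.7, 148.9, 233.0]
orientation: [[0.755, 0.655, -0.008], [0.655, -0.755, -0.002], [-0.007, -0.004, -1.0]]
force: [-0.1, -0.6, -0.1]
opening: 0.587
[567.73011006 148.92222452 233.0415692 ] -49.06008331141286 [-0.00793154 -0.00170458 -0.99996709]
```

```bash
python3 -m inch '[[0.004,-0.0015,-0.02,0,-0.008,-0.008,0.05],[0,0,-0.02,0,0,0,0.05],[0,0,-0.02,0,0,0,0.05],[0,0,0,0,0,0,0.05]]'
python3 - <<'E'
from h import *
s=observe(); R=s['orientation']; print(s['eef_pos'],np.degrees(np.arctan2(R[1,1],R[0,1])),R[:,2])
E
```

```text
t: 8.45
eef_pos: [570.0, 148.1, 172.4]
orientation: [[0.759, 0.651, -0.001], [0.651, -0.759, 0.0], [-0.0, -0.001, -1.0]]
force: [-0.9, -0.2, -0.5]
opening: 0.583
[570.02586162 148.10178864 172.42649345] -49.406887011110015 [-7.50593004e-04  1.34310738e-04 -9.99999709e-01]
```

```bash
python3 -m inch '[[0.002,-0.0008,-0.02,0,0,0,0.05],[0.0,0,-0.018,0,0,0,0.05],[0,0,0,0,0,0,0.05]]'
python3 - <<'E'
from h import *
s=observe(); R=s['orientation']; print(s['eef_pos'],np.degrees(np.arctan2(R[1,1],R[0,1])),R[:,2],s['force'])
p,d=eyes.grab_frame("wrist"); cv2.imwrite("pics/w5.png",p[:,:,::-1]); P=cloud(cam("wrist",s),d)
k=(P[...,2]>140)&(P[...,2]<160)&(np.hypot(P[...,0]-571.5,P[...,1]-147)<30); Q=P[k]
print(len(Q),cv2.minAreaRect(Q[:,:2].astype(np.float32)) if len(Q) else 0)
E
```

```text
t: 8.75
eef_pos: [572.5, 147.6, 136.7]
orientation: [[0.759, 0.651, 0.001], [0.651, -0.759, 0.001], [0.002, -0.0, -1.0]]
force: [-0.1, 0.2, -0.9]
opening: 0.583
[572.50507898 147.57754679 136.68082374] -49.37280867139457 [ 0.00124618  0.00135731 -0.9999983 ] [-0.12288252  0.18875676 -0.93807921]
7048 ((572.3553466796875, 148.3670654296875), (41.52256774902344, 54.60315704345703), 38.04248046875)
```

View pics/w5.png

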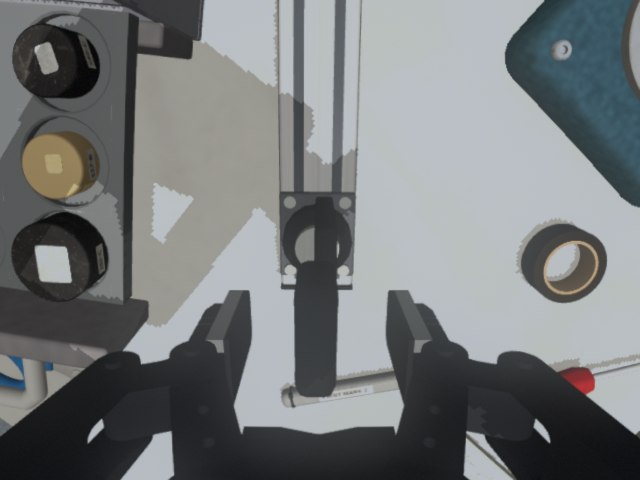

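```bash
python3 -m inch '[[-0.0005,0,-0.003,0,0,0,0.04],[0,0,0,0,0,0,0.02],[0,0,0,0,0,0,0],[0,0,0,0,0,0,0],[0,0,0,0,0,0,0],[0,0,0,0,0,0,0],[0,0,0,0,0,0,0]]'
python3 - <<'E'
from h import *
s=observe(); R=s['orientation']; print(s['eef_pos'],np.degrees(np.arctan2(R[1,1],R[0,1])),R[:,2],s['force'],s['torque'],s['opening'])
E
```

```text
t: 9.5
eef_pos: [573.4, 149.6, 139.6]
orientation: [[0.759, 0.651, 0.006], [0.651, -0.759, 0.006], [0.009, -0.001, -1.0]]
force: [-0.1, 0.2, -2.9]
opening: 0.151
[573.41009278 149.5909872  139.58904673] -49.39764434378731 [ 0.00601769  0.00619754 -0.99996269] [-0.06831854  0.18436288 -2.86591894] [-0.00185887 -0.09941235 -0.05245003] 0.15070222451836282
```

```bash
python3 -m inch '[[-0.001,-0.0015,-0.002,0,0,-0.05,0],[0,0,-0.001,0,0,-0.08,0],[0,0,0,0,0,-0.08,0],[0,0,0,0,0,-0.08,0],[0,0,0,0,0,-0.08,0]]'
python3 - <<'E'
from h import *
s=observe(); R=s['orientation']; print(s['eef_pos'],np.degrees(np.arctan2(R[1,1],R[0,1])),R[:,2],s['force'],s['torque'],s['opening'])
E
```

```text
t: 10.0
eef_pos: [574.0, 148.6, 139.6]
orientation: [[0.947, 0.321, 0.012], [0.321, -0.947, 0.003], [0.012, 0.001, -1.0]]
force: [0.8, 0.6, -2.0]
opening: 0.149
[573.95336375 148.58360263 139.58984211] -71.30509510319206 [ 0.01180941  0.00318647 -0.99992519] [ 0.76557802  0.64339123 -1.98659624] [-0.10204837  0.02520226  0.06564952] 0.14932215657232714
```

```bash
python3 -m inch '[[-0.001,-0.0005,0,0,0,-0.08,0],[-0.0005,0,0,0,0,-0.08,0],[-0.0005,0,0,0,0,-0.08,0],[0,0,0,0,0,-0.08,0],[0,0,0,0,0,-0.06,0],[0,0,0,0,0,-0.03,0],[0,0,0,0,0,0,0]]'
python3 - <<'E'
from h import *
s=observe(); R=s['orientation']; print(s['eef_pos'],np.degrees(np.arctan2(R[1,1],R[0,1])),R[:,2],s['force'],s['torque'],s['opening'])
p,d=eyes.grab_frame("wrist"); cv2.imwrite("pics/w6.png",p[:,:,::-1])
for n in("top","scene"):
    p,d=eyes.grab_frame(n); cv2.imwrite(f"pics/{n}6.png",p[:,:,::-1]); P=cloud(cam(n),d); np.save(f"pics/{n}6P.npy",P)
E
```

```text
t: 10.7
eef_pos: [574.1, 147.3, 139.6]
orientation: [[0.995, -0.101, 0.016], [-0.101, -0.995, -0.004], [0.016, 0.002, -1.0]]
force: [1.9, 0.2, -3.5]
opening: 0.149
[574.07425868 147.26420348 139.58721434] -95.78532069294972 [ 0.01551015 -0.00356781 -0.99987334] [ 1.85602753  0.22313385 -3.45619357] [0.14757171 0.17525354 0.05567401] 0.14853546216617083
```

View pics/w6.png

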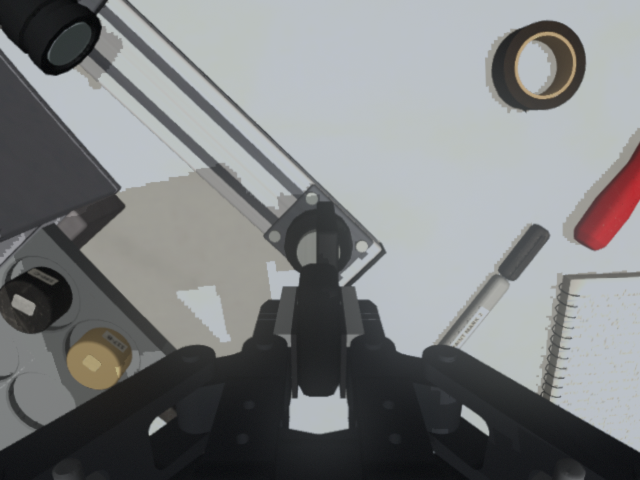

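View pics/scene6.png

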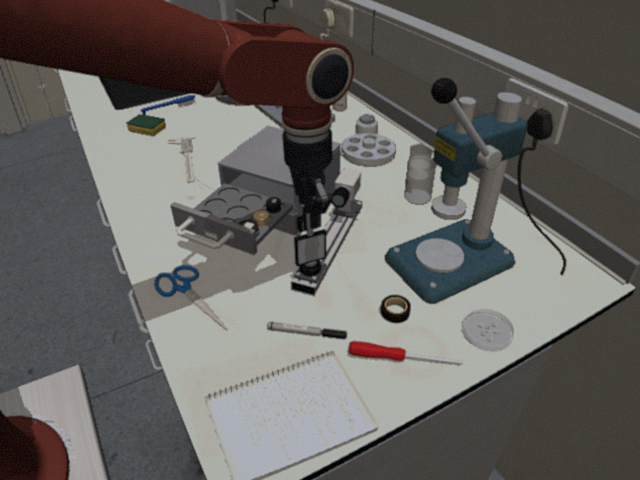

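View pics/top6.png

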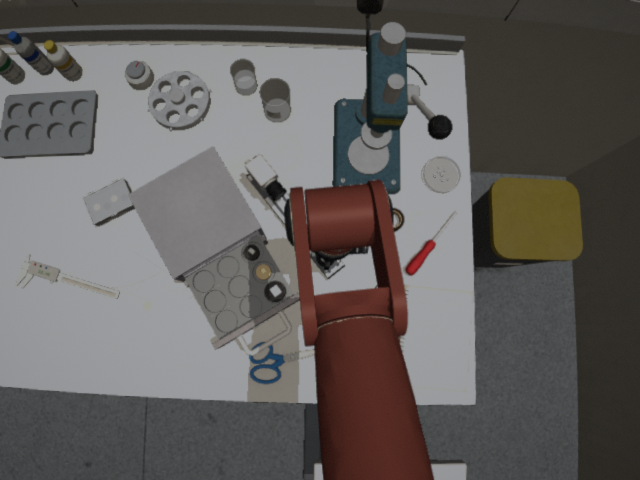

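```bash
python3 - <<'E'
from h import *
u=np.array([np.cos(np.radians(32.9)),np.sin(np.radians(32.9))]);w=np.array([-u[1],u[0]]);c0=np.array([641,405])
for t in "36":
    P=np.load(f"pics/top{t}P.npy"); d=P[...,:2]-c0; a=d@u;b=d@w;z=P[...,2]
    x=(z>88)&(z<96)&(a>-232)&(a<-185)&(b<-33)&(b>-80)
    l,st=cv2.connectedComponentsWithStats(x.astype(np.uint8))[1:3]; x=l==1+np.argmax(st[1:,4])
    Q=np.c_[a[x],b[x]]; print(cv2.minEnclosingCircle(Q.astype(np.float32)))
    x=(z>110)&(z<120)&(a<-225)&(a>-262)&(abs(b)<95); print("front",np.percentile(a[x],[2,50,98]))
s=observe();kn=np.degrees(np.arctan2(s['orientation'][1,0],s['orientation'][0,0]))
for th in(39.9,40.5,41):
  for pv in((572,147.8),(571.3,145.2)):
    for lab in((505.4,228.8),(506.2,229.3),(507.8,228.3)):
        sg=np.radians(2*kn-th+180); v=np.array(lab)-pv; print(th,round(-v[0]*np.sin(sg)+v[1]*np.cos(sg),1),end=' ')
E
python3 -m inch '[[0,0,0,0,0,0,0],[0,0,0,0,0,0,0],[0,0,0,0,0,0,0],[0,0,0,0,0,0,0]]'
python3 - <<'E'
from h import *
s=observe(); R=s['orientation']; print(s['eef_pos'],np.degrees(np.arctan2(R[1,0],R[0,0])),s['force'],s['torque'],s['opening'],s['qvel'])
E
```

```text
((-208.6204833984375, -54.242366790771484), 19.938215255737305)
front [-246.54901187 -240.90885181 -235.09700214]
((-208.52037048339844, -54.129825592041016), 20.044191360473633)
front [-246.82441682 -240.95323443 -235.03281611]
39.9 1.5 39.9 0.6 39.9 -0.0 39.9 -0.7 39.9 -1.6 39.9 -2.2 40.5 2.6 40.5 1.7 40.5 1.0 40.5 0.5 40.5 -0.5 40.5 -1.1 41 3.5 41 2.6 41 1.9 41 1.4 41 0.5 41 -0.2 t: 11.25
eef_pos: [574.1, 147.3, 139.6]
orientation: [[0.995, -0.099, 0.016], [-0.099, -0.995, -0.004], [0.016, 0.002, -1.0]]
force: [1.8, -0.3, -2.6]
opening: 0.145
[574.07288511 147.28257127 139.58931049] -5.6910898317644945 [ 1.83063385 -0.28702549 -2.61611373] [0.13085198 0.1595638  0.07262667] 0.14459363671517628 [ 0.09219469  0.00537471  0.03260165 -0.01211071  0.00088435 -0.14048048]
```

```bash
python3 -c "
from bench import ctrl; print(ctrl.close_job())"
```

```text
the job is handed in; nothing more can be done
None
```

I pulled the top drawer to its stop, gripped the mirror by its wing knob and turned it about 46° clockwise. I handed the job in at about 11.3 s while still holding the knob. Closing the job gives no verdict, so what follows is from my own measurements.

- **Drawer:** the handle travelled about 140 mm, and the front then measured 241 mm from the cabinet's centre, which is the fully-out position. It was unchanged in the last picture.
- **Label:** it should lie within about 3.5 mm of the folded line of sight. This is worked out from the gripper's angle and the measured pivot and label positions, because I had no view through the rail camera. It covers the 1–2.5 mm and roughly 1° by which the camera views disagreed, and assumes the label faces squarely to the cabinet's right.
- **Grip:** the gripper opening stayed steady at about 12–13 mm on the 14 mm knob, and the arm was still. I did not measure the contact force at the fingers directly.
- **Other items:** in the last pictures the specimens were in their pockets and the marker, screwdriver and tape roll lay where they started, judged by eye. The fingers stayed above the mirror frame.
- **Deviations:** at the stop the tool tilted about 5° with roughly 41 N at the wrist, and I straightened it afterwards. The knob grasp sits about 6 mm higher than planned, with the pads still well over the knob.

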